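# Hold down the kiln controller's recessed reset

### The arm

A 7-joint arm with a two-finger parallel gripper is mounted at the origin on a cart in front of the work surface, level with it; the furniture and walls round the work are solid. World frame = base frame: x ahead of the robot, y to its left, z up, the work surface at z = 0. Lengths are in m, angles in rad, forces in N, time in s.
With the tool pointing down it reaches from about 0.425 to 0.925 m from the base axis. Payload 6.8 kg.
Tool frame: the origin (TCP) lies midway between the tips of the shut fingers; the grasp point (between the pads) lies bot.grip_point_offset behind it (bot.grip_point_offset is the distance from the TCP to the grasp point, in m); z points along the fingers, y is the line along which they close (so a half turn about z gives the same grasp; the last joint's range is limited). The gripper opens to 85 mm and grips with 20 to 120 N. Pads are 22 mm wide; open, the fingers measure 114 mm over their backs; the gripper's body (76 mm by 85 mm) begins 54 mm behind the grasp point. The pads swing forward as they close: fully open they stand 13 mm farther back than shut.
Start: joints at [1.108, 0.477, 0.022, 1.555, -0.011, 1.109, -0.083], TCP at [0.235, -0.633, 0.231] pointing down, gripper open.
Joint ranges: [-2.96, 2.96], [-0.34, 2.1], [-1.41, 1.46], [0.24, 2.44], [-1.37, 4.51], [0.17, 1.92], [-2.96, 2.96]. Speed limits (rad/s): [2.39, 2.39, 3.14, 3.14, 3.14, 3.14, 3.14].

### API

Orientations are given as a unit quaternion [w, x, y, z].
In Python, from station import get_obs, cams, job, bot gives the robot as it stands.
- The arm moves only by the tool arm_command, never from a script. Its argument "rows" is a list that holds one entry, the list of rows, each a list of 5 numbers: the finger opening in mm, from 0 to 85.4, then the shift along the world's x, y, z in units of 60 mm (1.0 is 60 mm), then the turn about the world's z in units of 0.08 rad (1.0 is 0.08 rad). In form: [[[grip, x, y, z, turn], ...]]. A call has exactly 10 rows; each row shifts and turns the commanded pose from where the row before left it; what a row does not reach is not made up. A row lasts 1/8 s, in which the tool goes at most 62.5 mm and 10.7 degrees, less where a joint would pass 70% of its speed; a pose out of reach is approached as far as the arm can. A call with a number of a shift or a turn outside -1 to 1 is refused whole. A call with a gripper value outside its range is refused whole. The fingers move at their own pace and stop on an object; "newtons" is the grip in N (left out, the last holds). Time passes only in rows, so rows that do not move let the fingers close, or fill a call up. It gives the time, the measured TCP pose, the force, the opening and the grip force at its end, in the units of the state.
- get_obs(): the state, without advancing time (a new reading comes with each control period).
- cams.read_camera(name): name is "scene" or "top" or "wrist"; returns the picture (420x560x3 uint8, red, green, blue); there is no depth.
- cams.camera_params(name): a dict with "K" (3x3 intrinsics, pixels), "extrinsics" (4x4, takes a point from camera to world coordinates). Camera axes: x right, y down, z forward; pixel columns grow to the right and rows downward; lengths in m; the calibration is good to about 2 mm. A picture is of the moment at which its call begins: read the wrist's pose just before it. camera_params takes no time and is no camera call; for the wrist camera it gives the pose at the moment of the call.
- job.hand_in(): hands the job in; it is judged then, once.
The state is a dict: "t": time; "q": joint angles; "joint_vel": joint speeds; "joint_torque": joint torques, N m; "eef_pos": TCP position; "tool_rot": TCP orientation; "contact_force": force on the tool from outside, world axes, zero at the start; "torque": the same for the moment, N m; "gripper_width": opening from 0.0 (shut) to 1.0 (fully open); "grasp_force": force on a finger pad.
Only numpy, scipy, OpenCV 4.12 (cv2) and the standard library are available. Lean on these libraries where they do the work, as an engineer would, in place of code of your own. Each camera call takes 0.05 s, during which the arm holds its last target. There are 200 camera calls.

### The job

The kiln controller needs a reset: swing the latch right round so that it is clear of the cover, then raise the cover by its handle and swing it back past upright, so that it stays open. Take the reset pin out of its wooden block, reach it through the round hole in the panel that was covered, and press the button down there as far as it goes. Finish with the pin still in the grip, holding the button down; leave the pliers and the file where they lie.

Things in the scene. Friction and masses are not known exactly. Their poses are not given: they have to be found in the camera images.
- controller: Kiln controller: grey metal case 150 x 150 mm, 60 mm high, fixed to the counter. Origin: centre of its underside; x to its rear (cover's hinge side), y to its left, z up. Behind a 34 mm deep front ledge lies the cover, 81 (x) x 128 (y) x 5 mm, its top 62 mm above the counter; under it an aluminium panel at 52 mm with one hole, a flat black fuse cap and three tiny lamps.
- latch_knob (a point): Middle of the latch's knob: upright steel peg, 11 mm diameter, 15 mm long (77 to 92 mm above the counter) at the end of the latch's flat bar (64 to 70 mm above it). The bar first points to the controller's rear over the cover's front edge, near its right end, and blocks it. Moves with the latch. The handle's nearer post is 33 mm to its left (+y).
- latch_pivot (a point): Point on the latch's upright pivot axis at the height of the knob's middle, 26 mm from it; the axis stands on the front ledge.
- latch (a joint): Latch angle, rad: 0 = bar straight back over the cover, grows as the knob swings clockwise seen from above, to the controller's right (-y) and then forward, up to 1.9 at its stop; from 1.3 it is clear of the cover. Starts between 0 and 0.3. Stays where it is left; under 2 N at the knob.
- cover (a joint): Cover angle, rad: 0 = shut, grows as the front edge rises, 1.57 = upright, 1.9 = stop, leaning back. A stiff hinge: stays where it is left; takes about 3 N at the handle. With the latch over it the cover cannot rise.
- cover_handle (a point): Middle of the handle on the cover's top: round steel bar along the controller's y, 10 mm diameter, 64 mm between its two posts. Shut: 34 mm above the cover's top, 96 mm above the counter, 65 mm ahead of the hinge line and 36.5 mm above it. Moves with the cover. Can be pinched from above, fingers before and behind it; the bar may turn between them.
- cover_hinge (a point): Point on the cover's hinge line, level with the handle's middle; the line runs along the controller's y, 59.5 mm above the counter.
- aperture (a point): Centre of the mouth of the round hole in the panel (14 mm diameter, 8 mm long, upright, steel rim), at the panel's face; hidden by the cover until it is open. The button's flat top, 18 mm across, lies 16 mm below this point, centred.
- button (a joint): Button travel, m: 0 = up, 0.006 = fully down at its stop; springs back. About 1.5 N to start it, 5 N fully down. Counts as down from 0.0045.
- stand: Wooden block 60 x 60 mm, 56 mm high, fixed to the counter, to the left or the right of the controller. Origin: centre of its underside. The reset pin stands in its upright through hole (10 mm diameter) in the middle of the top.
- pin_handle (a point): Middle of the reset pin's handle: dark wooden cylinder of 14 mm diameter, 50 mm long, upright, here 81 mm above the counter (its lower end rests on the block's top, its upper end is at 106 mm). A steel shank of 6 mm diameter and 50 mm length runs from it straight down into the block; lift by more than 50 mm to clear. 40 g.
- pin_tip (a point): End of the pin's steel shank, 75 mm below the handle's middle on the pin's axis.
- pin: The reset pin as a whole; origin at the shank's end, z along the pin towards the handle.
- pliers: Flat pliers with red grips, 45 x 138 x 12 mm, lying on the counter to the right of the controller. Origin: centre of the underside. Not part of the job.
- file: Hand file with a wooden handle, 16 x 195 x 16 mm, lying on the counter behind the controller. Origin: centre of the underside. Not part of the job.

How it is judged:
On the way, in this order (a step that is already met when the one before it is completed fails the run):
1. the latch is swung clear of the cover while the cover is still shut (value of joint latch above 1.3 rad and value of joint cover below 0.1 rad), for 0.1 s.
2. the cover is open past upright, the latch still clear (value of joint cover above 1.5 rad and value of joint latch above 1.3 rad), for 0.2 s.
At the end, for the whole second after the job is handed in: The latch is at 1.3 rad or more and the cover open by 1.45 rad or more; the pin, gripped by the fingers, stands through the hole with its tip on the button (more than 1 N), within 9 mm of the hole's axis, and holds it down by 4.5 mm or more through the last second (value of joint button above 0.0045 m and contact force between pin and button above 1 N and contact force between the fingers and pin above 1 N and value of joint cover above 1.45 rad and value of joint latch above 1.3 rad and horizontal distance between pin_tip and aperture below 0.009 m); the arm keeps its last pose, push and grip.
It fails at once if the pliers or the file are moved by more than 30 mm (distance of any of pliers, file from where it was at the start of the episode above 0.03 m).
It also fails if it takes over 64 s, if anything falls off the work surface, if the arm or the gripper's body presses on something with over 40 N, if the wrist force passes 120 N, or if a joint passes its speed limit or range.

## Working session

There is one attempt and no reset: what is moved stays moved. The work goes in short steps, Python scripts to look and compute and a tool call to move; the robot and the scene stay as the last step left them, time stands still between calls to the robot, and variables do not carry over. Pictures are saved under pics/ and viewed, at most 10 in all, crops included, and the job is handed in when it is done.

Besides the shell and the picture viewer there is one more tool, called after "Emit:" as name(argument=value, ...) on one line, values as JSON. arm_command: Moves the arm, as the interface text tells. Its arguments: {"type":"object","properties":{"rows":{"type":"array"},"newtons":{"type":"number"}},"required":["rows"]}

```bash
mkdir -p pics; ls; python3 - <<'E'
from station import get_obs, cams, bot
import cv2, numpy as np
o=get_obs(); print({k:np.round(v,3) for k,v in o.items()}, bot.grip_point_offset)
ims=[]
for n in ("scene","top"):
    im=cams.read_camera(n); cv2.imwrite(f"pics/{n}0.png",im[:,:,::-1]); 
    p=cams.camera_params(n); print(n,np.round(p["K"],1).tolist(),np.round(p["extrinsics"],3).tolist())
E
```

```text
pics
{'t': np.float64(0.0), 'q': array([ 1.108,  0.478,  0.022,  1.556, -0.012,  1.109, -0.083]), 'joint_vel': array([ 0.   ,  0.   ,  0.   ,  0.001,  0.001, -0.   ,  0.003]), 'joint_torque': array([-0.0000e+00, -5.9645e+01,  1.6070e+00, -2.8120e+01,  1.2000e-02,
        9.0000e-03, -0.0000e+00]), 'eef_pos': array([ 0.234, -0.632,  0.23 ]), 'tool_rot': array([-0.001,  0.984,  0.176, -0.   ]), 'contact_force': array([0.021, 1.052, 0.191]), 'torque': array([-0.026, -0.012, -0.049]), 'grasp_force': np.float64(0.0), 'gripper_width': np.float64(1.0)} 0.0187
scene [[452.5, 0.0, 271.4], [0.0, 452.5, 209.3], [0.0, 0.0, 1.0]] [[-0.752, -0.349, 0.56, -0.052], [-0.659, 0.38, -0.649, 0.692], [0.014, -0.857, -0.515, 0.633], [0.0, 0.0, 0.0, 1.0]]
top [[388.5, 0.0, 283.3], [0.0, 388.5, 213.4], [0.0, 0.0, 1.0]] [[-0.003, -0.996, 0.094, 0.487], [-1.0, 0.006, 0.027, -0.008], [-0.028, -0.093, -0.995, 1.083], [0.0, 0.0, 0.0, 1.0]]
```

View pics/top0.png

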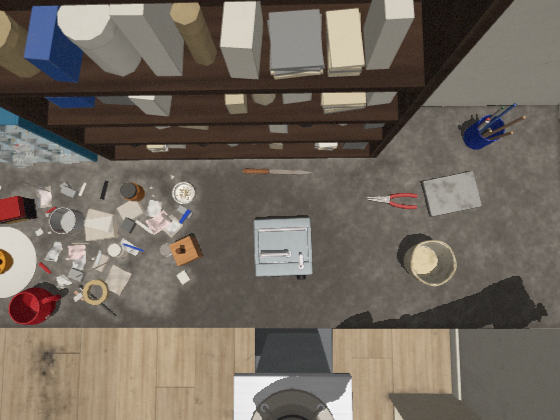

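View pics/scene0.png

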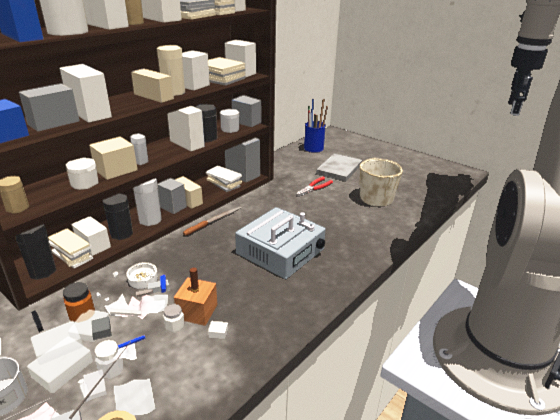

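The top view shows the controller around (283,246), the block with the pin at (184,250) to its left, the file at (277,171) behind it and the pliers at (392,200) to its right. Next I enlarge the controller and get rough positions.

```bash
cat > h.py <<'E'
import numpy as np, cv2
from station import get_obs, cams, bot
def ray(p,u,v):
    E=p["extrinsics"]; d=E[:3,:3]@np.linalg.inv(p["K"])@np.array([u,v,1.]); return E[:3,3],d
def onz(p,u,v,z):
    c,d=ray(p,u,v); return c+d*(z-c[2])/d[2]
def two(pa,a,pb,b):
    c1,d1=ray(pa,*a); c2,d2=ray(pb,*b); s=np.linalg.lstsq(np.c_[d1,-d2],c2-c1,rcond=None)[0]
    A,B=c1+s[0]*d1,c2+s[1]*d2; return (A+B)/2,np.linalg.norm(A-B)
def proj(p,X):
    E=p["extrinsics"]; x=p["K"]@(E[:3,:3].T@(np.array(X)-E[:3,3])); return x[:2]/x[2]
E
python3 - <<'E'
from h import *
im=cv2.imread("pics/top0.png"); sc=cv2.imread("pics/scene0.png")
a=cv2.resize(im[205:290,160:325],None,fx=4.8,fy=4.8,interpolation=cv2.INTER_CUBIC)[:, :792]
b=cv2.resize(sc[190:280,225:340],None,fx=4.0,fy=4.0,interpolation=cv2.INTER_CUBIC)[:190*1]
cv2.imwrite("pics/crop.png",a)
p=cams.camera_params("top")
for n,u,v,z in [("ctrl",283,246,.06),("latchknob",300,265,.085),("stand",184,250,.056),("edge front",283,328,0),("file",277,171,0),("shelf",283,158,0)]: print(n,np.round(onz(p,u,v,z),3))
E
```

```text
ctrl [0.497 0.021 0.06 ]
latchknob [ 0.448 -0.023  0.085]
stand [0.487 0.283 0.056]
edge front [0.275 0.023 0.   ]
file [0.709 0.039 0.   ]
shelf [0.746 0.022 0.   ]
```

View pics/crop.png

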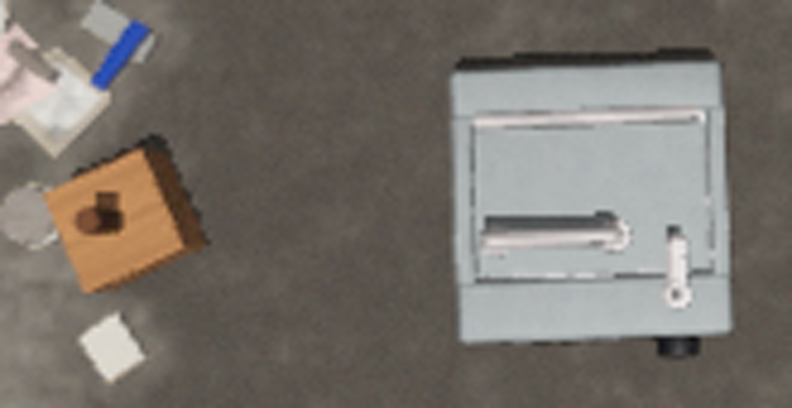

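Emit:
arm_command(rows=[[[85,0.5,0.5,0,0.8],[85,0.5,0.5,0,0.8],[85,0.5,0.5,0,0.8],[85,0.5,0.5,0,0.8],[85,0.5,0.5,0,0.8],[85,0.5,0.5,0,0.8],[85,0.4,0.5,0,0.8],[85,0.3,0.6,0,0.8],[85,0.2,0.6,0,0.8],[85,0,0.6,0,0.8]]])

```text
t: 1.35
eef_pos: [0.4693, -0.3132, 0.2309]
tool_rot: [-0.0, 0.878, 0.479, 0.0]
contact_force: [-0.0, 1.1, -0.1]
gripper_width: 0.998
grasp_force: 0.0
```

Emit:
arm_command(rows=[[[85,0,0.6,0,0.8],[85,0,0.6,0,0.8],[85,0,0.6,0,0.8],[85,0,0.6,0,0.8],[85,0,0.6,0,0.8],[85,-0.1,0.6,0,0.8],[85,-0.1,0.6,0,0.8],[85,-0.1,0.5,0,0.8],[85,-0.1,0.2,0,0.8],[85,0,0,0,0.5]]])

```text
t: 2.6
eef_pos: [0.4438, -0.019, 0.2313]
tool_rot: [0.0, 0.691, 0.723, -0.0]
contact_force: [0.3, -1.5, -0.4]
gripper_width: 0.997
grasp_force: 0.0
```

```bash
python3 - <<'E'
from h import *
import pickle
o=get_obs(); print(o["t"],o["eef_pos"],o["tool_rot"],o["q"])
p=cams.camera_params("wrist"); im=cams.read_camera("wrist"); cv2.imwrite("pics/w1.png",im[:,:,::-1]); pickle.dump(p,open("w1.pkl","wb"))
print(np.round(p["extrinsics"],3).tolist(),p["K"][0,0])
E
```

```text
2.6 [ 0.44375126 -0.01902676  0.23134073] [ 2.02031530e-05  6.90731047e-01  7.23111751e-01 -1.27149907e-04] [ 0.39644783  0.13114442 -0.52981164  2.05122162  0.07995956  0.97869651
 -0.12851646]
[[0.999, 0.044, 0.014, 0.441], [0.046, -0.95, -0.31, 0.06], [-0.001, 0.31, -0.951, 0.374], [0.0, 0.0, 0.0, 1.0]] 302.3905500413327
```

View pics/w1.png

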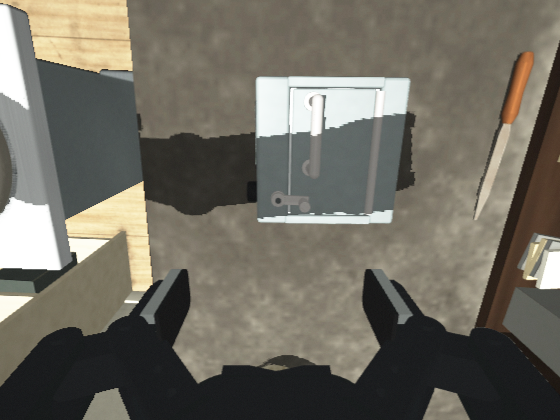

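The wrist view shows the controller at (258–410, 77–222): latch pivot about (278,200), knob about (305,207), handle bar about (317,97) to (315,175). I convert these to world positions.

```bash
python3 - <<'E'
from h import *
import pickle
p=pickle.load(open("w1.pkl","rb")); t=cams.camera_params("top")
for n,u,v,z in [("FL",257,77,.06),("FR",257,222,.06),("RL",410,78,.06),("RR",394,223,.06),("pivot",278,200,.072),("knob",305,207,.09),("hL",317,97,.1),("hR",315,175,.1)]: print(n,np.round(onz(p,u,v,z),4))
f=lambda x,y:(160+x/4.8,205+y/4.8)
for n,x,y,z in [("FL",462,342,.06),("FR",731,330,.06),("RL",452,72,.06),("RR",720,62,.06),("pivot",678,295,.072),("knob",675,238,.09),("hL",484,240,.1),("hR",620,232,.1)]: print("top",n,np.round(onz(t,*f(x,y),z),4))
im=cv2.imread("pics/w1.png")[70:230,240:420]
cv2.imwrite("pics/w1c.png",cv2.resize(cv2.convertScaleAbs(im,alpha=1.6),None,fx=3.5,fy=3.5,interpolation=cv2.INTER_CUBIC))
E
```

```text
FL [0.4209 0.0927 0.06  ]
FR [ 0.4248 -0.0543  0.06  ]
RL [0.5669 0.0986 0.06  ]
RR [ 0.5763 -0.0485  0.06  ]
pivot [ 0.4466 -0.0247  0.072 ]
knob [ 0.4731 -0.0255  0.09  ]
hL [0.4747 0.0754 0.1   ]
hR [0.4788 0.0085 0.1   ]
top FL [0.4184 0.0909 0.06  ]
top FR [ 0.4247 -0.0553  0.06  ]
top RL [0.5657 0.0969 0.06  ]
top RR [ 0.5704 -0.0507  0.06  ]
top pivot [ 0.444  -0.0265  0.072 ]
top knob [ 0.4747 -0.0248  0.09  ]
top hL [0.4741 0.0756 0.1   ]
top hR [0.478  0.0042 0.1   ]
```

View pics/w1c.png

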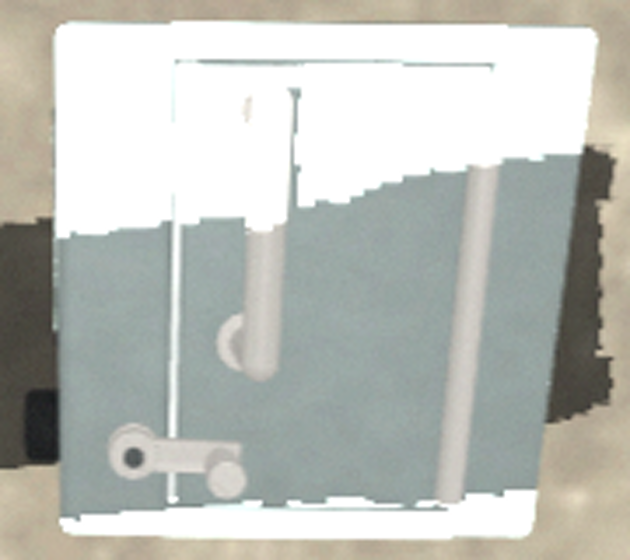

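Emit:
arm_command(rows=[[[40,0.25,-0.05,0,0],[40,0.25,-0.05,-0.2,0],[40,0,0,-0.5,0],[40,0,0,-0.5,0],[40,0,0,-0.5,0],[40,0,0,-0.5,0],[40,0,0,-0.37,0],[40,0,0,0,0],[0,0,0,0,0],[0,0,0,0,0]]], newtons=30)

```text
t: 3.9
eef_pos: [0.4723, -0.0272, 0.0776]
tool_rot: [-0.001, 0.693, 0.721, -0.002]
contact_force: [-9.0, -1.0, 8.2]
gripper_width: 0.108
grasp_force: 29.3
```

Emit:
arm_command(rows=[[[0,0,0,0,0],[0,0,0,0,0],[0,0,0,0,0],[0,0,0,0,0],[0,0,0,0,0],[0,0,0,0,0],[0,0,0,0,0],[0,0,0,0,0],[0,0,0,0,0],[0,0,0,0,0]]])

```text
t: 5.15
eef_pos: [0.4722, -0.0272, 0.0776]
tool_rot: [-0.001, 0.693, 0.721, -0.002]
contact_force: [-7.7, 0.3, 5.8]
gripper_width: 0.108
grasp_force: 29.3
```

Emit:
arm_command(rows=[[[0,-0.006,-0.071,0,0],[0,-0.018,-0.069,0,0],[0,-0.029,-0.066,0,0],[0,-0.039,-0.06,0,0],[0,-0.048,-0.053,0,0],[0,-0.056,-0.044,0,0],[0,-0.063,-0.034,0,0],[0,-0.068,-0.023,0,0],[0,-0.07,-0.012,0,0],[0,-0.072,0,0,0]]])

```text
t: 6.4
eef_pos: [0.4505, -0.0562, 0.0787]
tool_rot: [0.004, 0.694, 0.72, 0.002]
contact_force: [10.8, -11.9, -6.1]
gripper_width: 0.105
grasp_force: 29.6
```

Emit:
arm_command(rows=[[[0,-0.03,0.02,0,0],[0,-0.03,0.02,0,0],[0,-0.02,0.01,0,0],[0,0,0,0,0],[0,0,0,0,0],[40,0,0,0,0],[40,0,0,0,0],[40,0,0,0.4,0],[40,0,0,0.8,0],[40,0,0,0.8,0]]])

```text
t: 7.65
eef_pos: [0.4411, -0.0492, 0.1984]
tool_rot: [-0.0, 0.692, 0.722, -0.0]
contact_force: [1.3, -0.7, -0.1]
gripper_width: 0.467
grasp_force: 0.0
```

```bash
python3 - <<'E'
from h import *
import pickle
o=get_obs(); print(o["t"],o["eef_pos"],o["contact_force"])
p=cams.camera_params("wrist"); im=cams.read_camera("wrist"); im=im[:,:,::-1];cv2.imwrite("pics/w2.png",im); pickle.dump(p,open("w2.pkl","wb"))
t=cams.read_camera("top")[:,:,::-1]; cv2.imwrite("pics/top2.png",t)
cv2.imwrite("pics/w2c.png",cv2.convertScaleAbs(im,alpha=1.5))
E
```

```text
7.65 [ 0.44111876 -0.04922196  0.19844569] [ 1.26907258 -0.71648652 -0.09889088]
```

View pics/w2c.png

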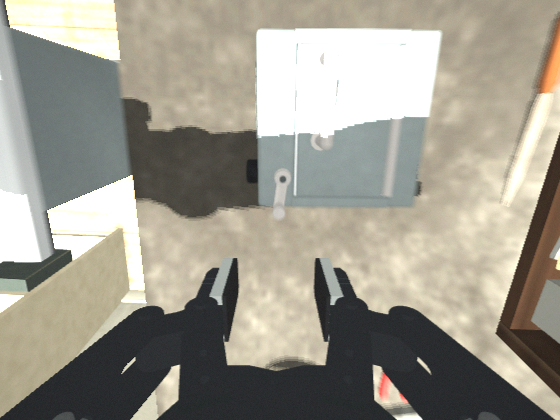

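The latch now points to the controller's right: pivot (283,179), knob (279,213). That is well clear of the cover, so I go to the handle.

Emit:
arm_command(rows=[[[40,0.2,0.5,0,0],[40,0.2,0.5,0,0],[40,0.19,0.49,0,0],[40,0,0,-0.5,0],[40,0,0,-0.5,0],[40,0,0,-0.5,0],[40,0,0,-0.47,0],[40,0,0,0,0],[0,0,0,0,0],[0,0,0,0,0]]], newtons=30)

```text
t: 9.0
eef_pos: [0.4767, 0.0398, 0.0799]
tool_rot: [0.0, 0.693, 0.721, -0.0]
contact_force: [-0.0, 0.2, 4.1]
gripper_width: 0.103
grasp_force: 29.2
```

Emit:
arm_command(rows=[[[0,0,0,0,0],[0,0,0,0,0],[0,0,0,0,0],[0,0,0,0,0],[0,0,0,0,0],[0,0,0,0,0],[0,0,0,0,0],[0,0,0,0,0],[0,0,0,0,0],[0,0,0,0,0]]])

```text
t: 10.25
eef_pos: [0.4768, 0.0397, 0.0799]
tool_rot: [0.0, 0.693, 0.721, 0.0]
contact_force: [-4.0, 0.2, 6.9]
gripper_width: 0.103
grasp_force: 29.5
```

```bash
python3 - <<'E'
import numpy as np
f=np.linspace(.512,.512+1.78,21);x=-74.5*np.cos(f)/60;z=74.5*np.sin(f)/60
d=np.c_[np.diff(x)*.9994,np.diff(x)*.036,np.diff(z)]
print([[0,*r,0] for r in np.round(d,3).tolist()])
E
```

```text
[[0, 0.058, 0.002, 0.094, 0], [0, 0.066, 0.002, 0.088, 0], [0, 0.074, 0.003, 0.082, 0], [0, 0.081, 0.003, 0.075, 0], [0, 0.087, 0.003, 0.068, 0], [0, 0.093, 0.003, 0.06, 0], [0, 0.098, 0.004, 0.051, 0], [0, 0.102, 0.004, 0.042, 0], [0, 0.105, 0.004, 0.033, 0], [0, 0.108, 0.004, 0.023, 0], [0, 0.11, 0.004, 0.014, 0], [0, 0.11, 0.004, 0.004, 0], [0, 0.11, 0.004, -0.006, 0], [0, 0.109, 0.004, -0.016, 0], [0, 0.107, 0.004, -0.025, 0], [0, 0.105, 0.004, -0.035, 0], [0, 0.101, 0.004, -0.044, 0], [0, 0.097, 0.003, -0.053, 0], [0, 0.092, 0.003, -0.061, 0], [0, 0.086, 0.003, -0.069, 0]]
```

Emit:
arm_command(rows=[[[0,0.06,0,0.09,0],[0,0.07,0,0.09,0],[0,0.07,0,0.08,0],[0,0.08,0,0.08,0],[0,0.09,0,0.07,0],[0,0.09,0.01,0.06,0],[0,0.1,0.01,0.05,0],[0,0.1,0.01,0.04,0],[0,0.1,0,0.03,0],[0,0.11,0,0.02,0]]])

```text
t: 11.5
eef_pos: [0.529, 0.0415, 0.1168]
tool_rot: [-0.0, 0.693, 0.721, -0.0]
contact_force: [-5.4, 2.6, 7.4]
gripper_width: 0.099
grasp_force: 30.6
```

Emit:
arm_command(rows=[[[0,0.11,0.01,0.01,0],[0,0.11,0,0,0],[0,0.11,0,0,0],[0,0.11,0.01,-0.02,0],[0,0.11,0,-0.02,0],[0,0.1,0,-0.04,0],[0,0.1,0.01,-0.04,0],[0,0.1,0,-0.05,0],[0,0.09,0,-0.06,0],[0,0.09,0,-0.07,0]]])

```text
t: 12.75
eef_pos: [0.5912, 0.0435, 0.098]
tool_rot: [-0.0, 0.693, 0.721, 0.0]
contact_force: [-7.8, 2.2, 20.3]
gripper_width: 0.099
grasp_force: 45.8
```

Emit:
arm_command(rows=[[[24,0,0,0,0],[24,0,0,0,0],[24,0,0,0.1,0],[24,0,0,0.3,0],[24,0,0,0.5,0],[24,0,0,0.5,0],[24,0,0,0.6,0],[24,-0.6,0,0.2,0],[24,-0.8,0,0,0],[24,-0.8,0,0,0]]])

```text
t: 14.0
eef_pos: [0.4577, 0.0429, 0.231]
tool_rot: [0.001, 0.693, 0.721, 0.0]
contact_force: [0.3, -0.1, 1.0]
gripper_width: 0.285
grasp_force: 0.0
```

```bash
python3 - <<'E'
from h import *
import pickle
o=get_obs(); print(o["t"],o["eef_pos"],o["contact_force"])
p=cams.camera_params("wrist"); im=cams.read_camera("wrist")[:,:,::-1];cv2.imwrite("pics/w3.png",im); pickle.dump(p,open("w3.pkl","wb"))
s=cams.read_camera("scene")[:,:,::-1]; cv2.imwrite("pics/scene3.png",s)
t=cams.read_camera("top")[:,:,::-1]; cv2.imwrite("pics/top3.png",t)
A=cv2.resize(s[190:340,150:350],(600,450)); 
cv2.imwrite("pics/c3.png",np.hstack([cv2.resize(im,(440,330)),cv2.resize(s[190:340,150:350],(360,270))[:, :] if 0 else cv2.copyMakeBorder(cv2.resize(s[190:340,150:350],(360,270)),0,60,0,0,0)]))
E
```

```text
14.0 [0.45771524 0.04294483 0.23098981] [ 0.32957796 -0.12745358  0.98918962]
```

View pics/c3.png

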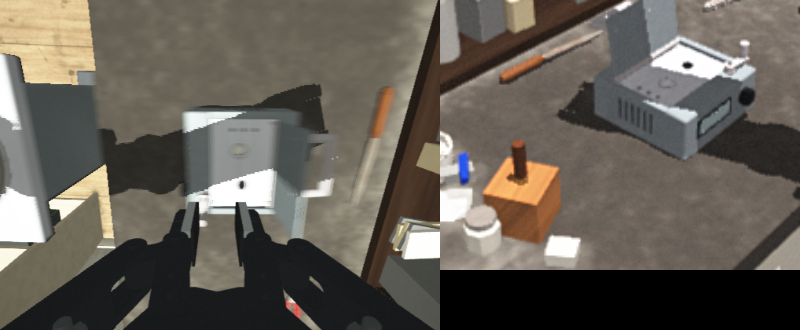

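The cover stands open, leaning back. The dark hole is near (309,234) in the wrist picture and (288,226) in the scene picture. The pin stands in the block to the left. I locate both by masks.

```bash
cat >> h.py <<'E'
def dark(im,u,v,r,th):
    x0,y0=int(u-r),int(v-r); g=cv2.cvtColor(im[y0:y0+2*r,x0:x0+2*r],cv2.COLOR_BGR2GRAY)
    n,l,s,c=cv2.connectedComponentsWithStats((g<th).astype(np.uint8)); 
    if n<2: return g.min()
    i=min(range(1,n),key=lambda i:np.linalg.norm(c[i]-r)-.02*s[i,4]); return c[i]+[x0,y0],s[i].tolist()
E
python3 - <<'E'
from h import *
import pickle
w=pickle.load(open("w3.pkl","rb")); t=cams.camera_params("top"); s=cams.camera_params("scene")
W,T,S=[cv2.imread(f"pics/{n}3.png") for n in ("w","top","scene")]
a=dark(W,309,234,14,100); print("w",a,onz(w,*a[0],.052))
a=dark(S,288,226,7,100); print("s",a,onz(s,*a[0],.052))
# pin: scene dark-brown handle; top end at 106 mm, lower end at 56
for n,im,(x0,y0,x1,y1) in (("scene",S,(180,255,215,305)),("top",T,(160,230,200,270))):
    hsv=cv2.cvtColor(im[y0:y1,x0:x1],cv2.COLOR_BGR2HSV); m=((hsv[...,2]<110)&(hsv[...,1]>90)).astype(np.uint8)
    k,l,st,c=cv2.connectedComponentsWithStats(m); 
    for i in range(1,k):
        if st[i,4]>8: print(n,c[i]+[x0,y0],st[i].tolist())
cv2.imwrite("pics/pin.png",np.hstack([cv2.resize(S[250:330,165:245],(400,400),interpolation=cv2.INTER_CUBIC),cv2.resize(T[225:275,155:205],(400,400),interpolation=cv2.INTER_CUBIC)]))
E
```

```text
w (array([307.28571429, 234.91428571]), [10, 10, 5, 10, 35]) [ 0.49638622 -0.00846172  0.052     ]
s (array([287.        , 225.84615385]), [4, 6, 5, 3, 13]) [ 0.50216641 -0.00797244  0.052     ]
scene [193.41353383 280.39849624] [8, 16, 10, 19, 133]
scene [196.36363636 303.54545455] [13, 48, 8, 2, 11]
top [194.63157895 245.07368421] [22, 5, 18, 25, 95]
top [181.52380952 249.19047619] [19, 15, 6, 9, 42]
top [187.         262.33333333] [20, 29, 14, 7, 18]
```

View pics/pin.png

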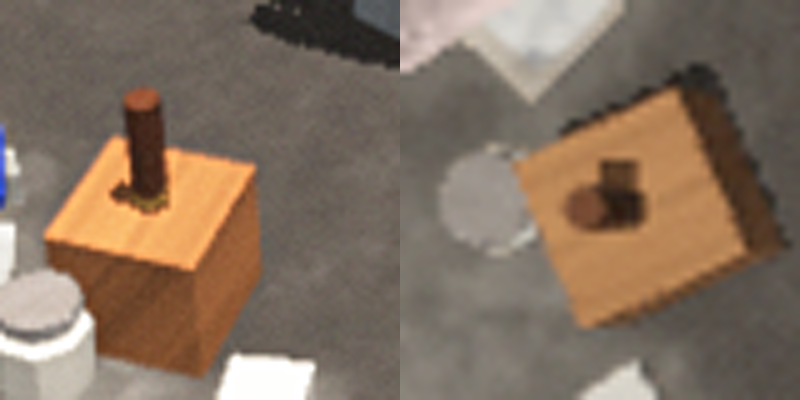

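```bash
python3 - <<'E'
from h import *
t=cams.camera_params("top"); s=cams.camera_params("scene")
print(onz(t,178.1,250.9,.106),onz(t,183.9,250.9,.056),onz(s,193.6,269.6,.106),two(t,(178.1,250.9),s,(193.6,269.6)))
o=get_obs();print(o["t"],o["eef_pos"],o["q"])
E
```

```text
[0.48506078 0.28423523 0.106     ] [0.48493085 0.28371228 0.056     ] [0.48376845 0.28733559 0.106     ] (array([0.48547554, 0.28533198, 0.1037905 ]), np.float64(0.001181276063574467))
14.15 [0.45720338 0.04253331 0.23095036] [ 0.32031212  0.16811451 -0.60296607  2.01828767  0.11665491  0.98757619
 -0.3001705 ]
```

Emit:
arm_command(rows=[[[50,0.1,0.7,0,0],[50,0.1,0.7,0,0],[50,0.1,0.7,0,0],[50,0.1,0.7,0,0],[50,0.07,0.7,0,0],[50,0,0.54,0,0],[50,0,0,-0.3,0],[50,0,0,-0.5,0],[50,0,0,-0.2,0],[50,0,0,0,0]]])

```text
t: 15.4
eef_pos: [0.4873, 0.2845, 0.1693]
tool_rot: [-0.0, 0.693, 0.721, -0.001]
contact_force: [-0.7, -0.5, 0.0]
gripper_width: 0.583
grasp_force: 0.0
```

Emit:
arm_command(rows=[[[50,0,0,-0.4,0],[50,0,0,-0.5,0],[50,0,0,-0.5,0],[50,0,0,-0.33,0],[50,0,0,0,0],[0,0,0,0,0],[0,0,0,0,0],[0,0,0,0,0],[0,0,0,0,0],[0,0,0,0,0]]], newtons=50)

```text
t: 16.65
eef_pos: [0.4879, 0.2861, 0.0675]
tool_rot: [0.0, 0.693, 0.721, 0.001]
contact_force: [-0.3, -0.8, 5.8]
gripper_width: 0.147
grasp_force: 48.6
```

Emit:
arm_command(rows=[[[0,0,0,0.3,0],[0,0,0,0.5,0],[0,0,0,0.5,0],[0,0,0,0.4,0],[0,0.05,-0.6,0,0],[0,0.05,-0.8,0,0],[0,0.05,-0.8,0,0],[0,0.03,-0.8,0,0],[0,0,-0.7,0,0],[0,0,-0.4,0,0]]])

```text
t: 17.9
eef_pos: [0.4978, 0.0369, 0.1692]
tool_rot: [0.001, 0.694, 0.72, -0.0]
contact_force: [0.1, 0.8, -0.7]
gripper_width: 0.15
grasp_force: 48.7
```

Emit:
arm_command(rows=[[[0,0,0,0,0],[0,0,0,0,0],[0,0,0,0,0],[0,0,0,0,0],[0,0,0,0,0],[0,0,0,0,0],[0,0,0,0,0],[0,0,0,0,0],[0,0,0,0,0],[0,0,0,0,0]]])

```text
t: 19.15
eef_pos: [0.498, 0.0395, 0.1683]
tool_rot: [-0.0, 0.693, 0.721, 0.0]
contact_force: [0.8, -1.0, 0.3]
gripper_width: 0.146
grasp_force: 48.7
```

```bash
python3 - <<'E'
from h import *
import pickle
o=get_obs(); print(o["t"],o["eef_pos"],o["contact_force"],o["grasp_force"])
p=cams.camera_params("wrist"); im=cams.read_camera("wrist")[:,:,::-1];cv2.imwrite("pics/w4.png",im); pickle.dump(p,open("w4.pkl","wb"))
s=cams.read_camera("scene")[:,:,::-1]; cv2.imwrite("pics/scene4.png",s)
e=o["eef_pos"]
g=proj(p,[.499,-.008,.052]); print(g, "nominal tip px",proj(p,[e[0],e[1],e[2]-.0613]),"scene",proj(cams.camera_params("scene"),[e[0],e[1],e[2]-.0613]))
x,y=int(g[0]),int(g[1]);print(x,y)
cv2.imwrite("pics/c4.png",np.hstack([cv2.resize(im[150:350,180:380],(400,400)),cv2.resize(s[160:260,230:330],(400,400),interpolation=cv2.INTER_CUBIC)]))
E
```

```text
19.15 [0.49795817 0.03948903 0.16829764] [ 0.76455499 -0.98038908  0.28229467] 48.66983234882355
[274.56268388 254.8931711 ] nominal tip px [275.31735963 229.04252034] scene [275.60203191 214.38906538]
274 254
```

View pics/c4.png

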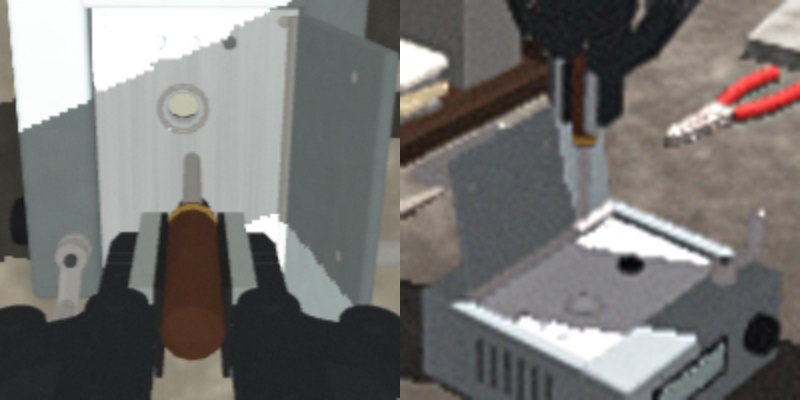

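The tip is at (275.5,227) in the wrist picture, as predicted. The dark spot I measured before is the flat black fuse cap. The steel-rimmed hole, with the pale button inside, is the ring at (271.5,204) in the wrist picture and (276,235.5) in the scene picture.

```bash
python3 - <<'E'
from h import *
import pickle
p=pickle.load(open("w4.pkl","rb")); s=cams.camera_params("scene")
im=cv2.imread("pics/w4.png"); g=cv2.cvtColor(im[180:226,245:297],cv2.COLOR_BGR2GRAY)
G=cv2.resize(g,None,fx=6,fy=6,interpolation=cv2.INTER_CUBIC)
c=cv2.HoughCircles(G,cv2.HOUGH_GRADIENT,1,30,param1=80,param2=20,minRadius=40,maxRadius=90); c=c[0][:4] if c is not None else []
for x,y,r in c: print((x+.5)/6+245,(y+.5)/6+180,r/6,onz(p,(x+.5)/6+245,(y+.5)/6+180,.052))
print(onz(p,271.5,204,.052),onz(s,276.25,235.5,.052),two(p,(271.5,204),s,(276.25,235.5)))
T=two(p,(275.5,227.5),p,(275.5,227.5))[0]
print("tip at plane z=.107",onz(p,275.5,226.5,.107))
E
```

```text
[0.49431802 0.04200974 0.052     ] [0.49462017 0.03954026 0.052     ] (array([0.49380189, 0.04173088, 0.0532448 ]), np.float64(0.0016188583229192026))
tip at plane z=.107 [0.49801213 0.0414595  0.107     ]
```

Emit:
arm_command(rows=[[[0,-0.06,0.01,0,0],[0,0,0,0,0],[0,0,0,-0.2,0],[0,0,0,-0.2,0],[0,0,0,-0.2,0],[0,0,0,-0.15,0],[0,0,0,-0.15,0],[0,0,0,-0.12,0],[0,0,0,-0.1,0],[0,0,0,0,0]]])

```text
t: 20.5
eef_pos: [0.4942, 0.0401, 0.1008]
tool_rot: [-0.0, 0.693, 0.721, -0.0]
contact_force: [-0.4, 0.5, 0.1]
gripper_width: 0.149
grasp_force: 48.7
```

Emit:
arm_command(rows=[[[0,0,0,-0.03,0],[0,0,0,-0.03,0],[0,0,0,-0.03,0],[0,0,0,-0.03,0],[0,0,0,-0.03,0],[0,0,0,-0.02,0],[0,0,0,0,0],[0,0,0,0,0],[0,0,0,0,0],[0,0,0,0,0]]], newtons=70)

```text
t: 21.75
eef_pos: [0.4947, 0.0402, 0.0913]
tool_rot: [0.0, 0.693, 0.721, 0.0]
contact_force: [-1.7, 0.1, 6.8]
gripper_width: 0.146
grasp_force: 69.3
```

Emit:
arm_command(rows=[[[0,0,0,-0.01,0],[0,0,0,-0.01,0],[0,0,0,0,0],[0,0,0,0,0],[0,0,0,0,0],[0,0,0,0,0],[0,0,0,0,0],[0,0,0,0,0],[0,0,0,0,0],[0,0,0,0,0]]])

```text
t: 23.0
eef_pos: [0.495, 0.0403, 0.0909]
tool_rot: [0.001, 0.693, 0.721, 0.0]
contact_force: [-3.5, 0.2, 15.4]
gripper_width: 0.144
grasp_force: 70.2
```

```bash
python3 - <<'E'
from h import *
o=get_obs(); print(o["t"],o["eef_pos"],o["contact_force"],o["grasp_force"])
s=cams.read_camera("scene")[:,:,::-1]; cv2.imwrite("pics/c5.png",cv2.resize(s[140:290,200:360],(640,600),interpolation=cv2.INTER_CUBIC))
E
```

```text
23.0 [0.49498266 0.04029146 0.09091974] [-3.50891179  0.16021452 15.3805504 ] 70.16978859901428
```

View pics/c5.png

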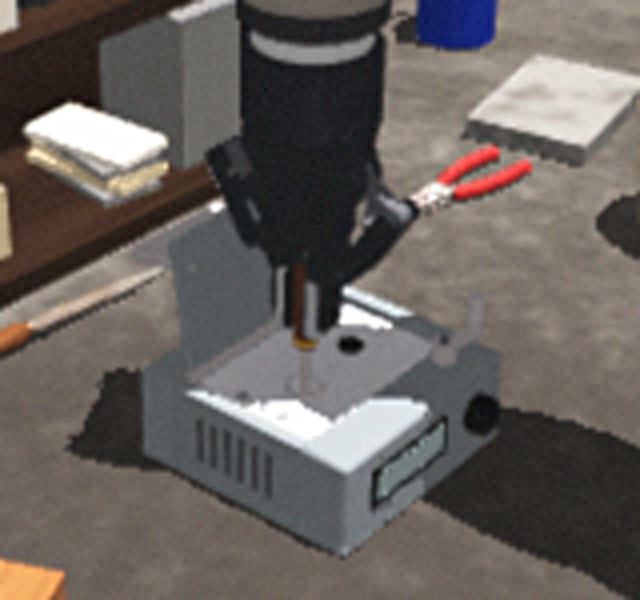

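The force rose steeply to 15 N over the last 0.4 mm, so the button is on its stop. The picture shows the pin in the hole at (305,385), the cover open and the latch clear at (470,320). I'm handing in.

```bash
python3 -c "
from station import job
print(job.hand_in())"
```

```text
the job is handed in; nothing more can be done
None
```

I handed the job in at about 23 s with the latch clear, the cover open past upright, and the gripped pin holding the button on its stop at about 15 N. The pliers and file were not touched, and the hand-in returned no verdict.

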